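Shim the rocking stirrer

ROBOT

A 6-joint arm with a two-finger parallel gripper is mounted at the origin on a cart in front of the work surface, level with it; the furniture and walls round the work are solid. World frame = base frame: x ahead of the robot, y to its left, z up, the work surface at z = 0. Lengths are in m, angles in rad, forces in N, time in s.
With the tool pointing down it reaches from about 0.275 to 0.725 m from the base axis. Payload 5.6 kg.
Tool frame: the origin (TCP) lies on the centre line of the jaws, within the pads' length; the fingertips stand 17 mm ahead of it and the grasp point (between the pads) lies 2 mm behind it; z points along the fingers, x is the direction in which the jaws open and shut, and the axes are right-handed (so a half turn about z gives the same grasp; the last joint's range is limited). The gripper opens to 85 mm and grips with 20 to 120 N. Pads are 22 mm wide; open, the fingers measure 114 mm over their backs; the gripper's body (76 mm by 85 mm) begins 54 mm behind the grasp point. The pads swing forward as they close: fully open they stand 13 mm farther back than shut.
Start: joints at [-1.036, 0.255, 0.108, 0, -1.424, -0.285], TCP at [0.136, -0.533, 0.248] pointing down, gripper open.
Joint ranges: [-2.95, 2.95], [-1.21, 1.97], [-1.09, 1.5], [-2.87, 1.71], [-2.94, -0.07], [-3.05, 3.05]. Speed limits (rad/s): [2.57, 2.57, 3.14, 3.14, 3.14, 3.14].

INTERFACE

Orientations are given as [roll, pitch, yaw] about the fixed x, y, z axes, in that order (R = Rz(yaw) Ry(pitch) Rx(roll)).
In Python, from plant import arm gives the robot as it stands.
- The arm moves only by the tool move_arm, never from a script. Its argument "plan" is one flat list of numbers, 7 for each row, row after row: the turn, a rotation vector about the world's x, y, z in units of 6 degrees (1.0 is 6 degrees), then the shift along the world's x, y, z in mm, then the finger opening in mm, from 0 to 85.4. A call has 1 to 12 rows; each row shifts and turns the commanded pose from where the row before left it; what a row does not reach is not made up. A row lasts 1/8 s, in which the tool goes at most 62.5 mm and 10.7 degrees, less where a joint would pass 70% of its speed; a pose out of reach is approached as far as the arm can. A call is refused whole if a number of a shift passes 62.5 or a number of a turn 1, either way. A call with a gripper value outside its range is refused whole. The fingers move at their own pace and stop on an object; the grip force is fixed at half the most. Time passes only in rows, so rows that do not move let the fingers close. It gives the time, the measured TCP pose, the force and the opening at its end, in the units of the state.
- arm.get_state(): the state, without advancing time (a new reading comes with each control period).
- arm.snapshot(name): name is "scene" or "top"; returns a dict with "img" (400x640x3 uint8, red, green, blue), "intrinsics" (3x3 intrinsics, pixels), "extrinsics" (4x4, takes a point from camera to world coordinates). Camera axes: x right, y down, z forward; pixel columns grow to the right and rows downward; lengths in m; the calibration is good to about 2 mm. A picture is of the moment at which its call begins. There is no depth.
- arm.sign_off(): hands the job in, once; it reports no verdict.
The state is a dict: "time_s": time; "joint_pos": joint angles; "joint_vel": joint speeds; "effort": joint torques, N m; "position": TCP position; "ee_rot": TCP orientation; "force": force on the tool from outside, world axes, zero at the start; "ft_torque": the same for the moment, N m; "gripper_width": finger opening in m.
Only numpy, scipy, OpenCV 4.12 (cv2) and the standard library are available. Lean on these libraries where they do the work, as an engineer would, in place of code of your own. Each camera call takes 0.05 s, during which the arm holds its last target.

TASK

The magnetic stirrer rocks because its front right foot (the corner nearest the robot, on the robot's right) has lost its rubber and hangs clear of the bench. With the fingertips push the orange levelling wedge along the bench so that its thin end goes under that bare foot, until it just bears and the stirrer stands level without rocking; then press that corner of the stirrer's top down firmly with a fingertip (about 10 N) to prove it, and withdraw. Grasp and lift nothing, do not shove the stirrer along, and leave the beaker on it and the other things where they are.

Things in the scene. Friction and masses are not known exactly. Their poses are not given: they have to be found in the camera images.
- stirrer: slim white magnetic stirrer, loose, 2.2 kg, 170 (x) by 150 (y) mm; origin under its centre at bench height, z up; its front (black knob, dark window) looks to -x, its right is -y. Flat top 58 mm, underside 17 mm above the bench; round metal plate 112 mm wide, 6 mm higher, centred at x = +22 mm. Rubber feet at (-68, 58), (68, -58), (68, 58) mm. Pushing on with 8 N or more once the wedge bears drags it along
- bare_stud (a point): lowest point of the stirrer's bare foot, a domed steel stud (dome radius 8 mm) at (-68, -58) mm in the stirrer's frame, under the front right corner; hangs 7 mm above the bench while the stirrer stands level
- corner_top (a point): point on the flat housing top nearly above the bare foot, 16 mm inside the front and right edges, 58 mm above the bench: press down here. Unshimmed, the corner starts to dip at about 2 N and at 5 to 8 N has sunk until the foot meets the bench (4.5 degrees)
- wedge: orange plastic levelling wedge flat on the bench, 70 g, 100 mm long (x), 36 mm wide (y); origin at the centre of its underside, +x to the thin end. The smooth top rises evenly from 2 mm at the thin end (x = +50 mm) to 16 mm at the heel (x = -50 mm): 7 mm thick at x = +14 mm. Slides with about 1 N; the resistance rises clearly once it bears on the foot
- wedge_tip (a point): middle of the wedge's thin edge, on the bench
- wedge_heel (a point): middle of the wedge's heel, a flat upright face 36 mm wide and 15 mm high; the point is 8 mm above the bench
- beaker: empty glass beaker, 57 mm wide, 101 mm high, standing loose in the middle of the stirrer's plate; origin at the centre of its foot
- vial_a: crimp-capped glass vial, 41 mm wide, 75 mm high, at the back right of the bench; origin at the centre of its foot
- vial_b: second such vial, like vial_a
- vial_c: third such vial, like vial_a
- wash_bottle: white squeeze bottle with red cap and bent spout, 58 x 85 x 172 mm, back right; origin at the centre of its foot
- swab_tin: round slip-lid tin, 59 mm wide, 30 mm high, front right; origin at the centre of its foot
- tape_roll: green roll of tape lying flat, 69 mm wide, 18 mm high, front left; origin at the centre of its underside
- marker: red marker pen lying near the front edge, 125 mm long, 12 mm high; origin at the centre of its underside
There are look-alikes about, which are no part of the job. Of the things shaped like the wedge, the orange one is meant.

How it is judged:
By the outcome, as a careful person would: the job done as asked, in the order asked, and still so for the second after the job is handed in, with the robot touching nothing.
It also fails if it takes over 48 s, if anything falls off the work surface, if the arm or the gripper's body presses on something with over 40 N, if the wrist force passes 120 N, or if a joint passes its speed limit or range.

## Working session

There is one attempt and no reset: what is moved stays moved. The work goes in short steps, Python scripts to look and compute and a tool call to move; the robot and the scene stay as the last step left them, time stands still between calls to the robot, and variables do not carry over. Pictures are saved under pics/ and viewed, and the job is handed in when it is done.

Besides the shell and the picture viewer there is one more tool, called as name(argument=value, ...) on one line, values as JSON. move_arm: Moves the arm, as the interface text tells. Its arguments: {"type":"object","properties":{"plan":{"type":"array","items":{"type":"number"}}},"required":["plan"]}

```bash
mkdir -p pics
python3 - <<'E'
from plant import arm
import cv2
for n in("scene","top"):
    s=arm.snapshot(n); cv2.imwrite(f"pics/{n}0.png",s["img"][:,:,::-1]); print(s["intrinsics"],s["extrinsics"])
print(arm.get_state())
E
```

```text
[[503.99301149   0.         321.55903906]
 [  0.         503.99301149 201.96732178]
 [  0.           0.           1.        ]] [[-0.84389378 -0.41852885  0.33567379  0.09164812]
 [-0.53645529  0.64929183 -0.53910652  0.69366379]
 [ 0.00768138 -0.63502262 -0.77245535  1.11155511]
 [ 0.          0.          0.          1.        ]]
[[388.78411488   0.         324.35940878]
 [  0.         388.78411488 202.3520823 ]
 [  0.           0.           1.        ]] [[ 2.01036055e-02 -9.97056504e-01  7.39876558e-02  4.71959412e-01]
 [-9.99795009e-01 -2.02264438e-02 -9.11271765e-04 -3.09348633e-02]
 [ 2.40509660e-03 -7.39541691e-02 -9.97258741e-01  1.00335344e+00]
 [ 0.00000000e+00  0.00000000e+00  0.00000000e+00  1.00000000e+00]]
{'time_s': 0.1, 'joint_pos': array([-1.03638362e+00,  2.55720542e-01,  1.07138529e-01, -3.70837299e-04,
       -1.42388566e+00, -2.84605579e-01]), 'joint_vel': array([-0.00089835, -0.00214808,  0.00221851,  0.00075862, -0.00108109,
       -0.00056914]), 'effort': array([-4.79803013e-03, -3.87600124e+01,  2.38472396e+01,  5.37811652e+00,
       -3.83845589e-03, -1.84869225e-05]), 'position': array([ 0.13591488, -0.53253162,  0.24747859]), 'ee_rot': array([-3.14147537e+00, -1.70709612e-03,  1.82054876e+00]), 'force': array([ 0.20144197, -0.09890541, -0.3715319 ]), 'ft_torque': array([-0.00724801, -0.03924308,  0.00825385]), 'gripper_width': 0.08534587894125335}
```

View pics/scene0.png

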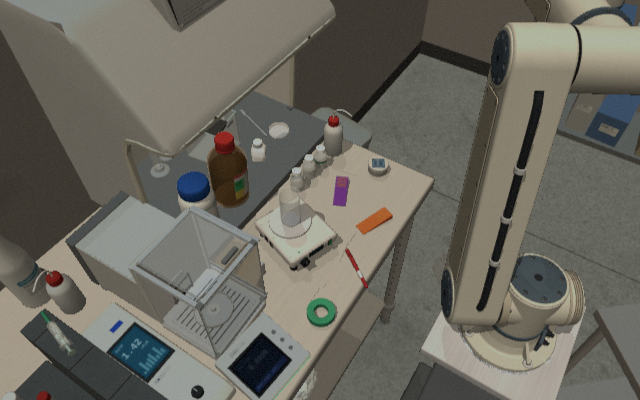

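View pics/top0.png

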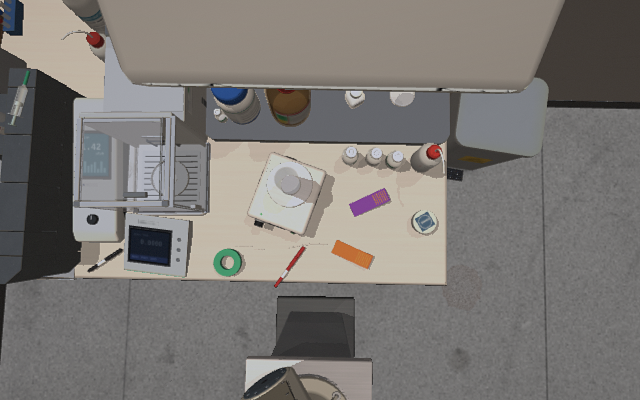

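The top view shows the stirrer at about (287,193), turned, with its front (knob) toward the lower left. The orange wedge is at (353,254), the purple look-alike at (370,202), and the marker at (290,267). I'll enlarge these areas.

Run:
```python
import cv2
a=cv2.imread("pics/top0.png")[140:290,230:400]; cv2.imwrite("pics/topz.png",cv2.resize(a,None,fx=4,fy=4,interpolation=cv2.INTER_CUBIC)[:600])
a=cv2.imread("pics/scene0.png")[160:300,240:410]; cv2.imwrite("pics/scz.png",cv2.resize(a,None,fx=4,fy=4,interpolation=cv2.INTER_CUBIC))
```

```text
(no output)
```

View pics/topz.png

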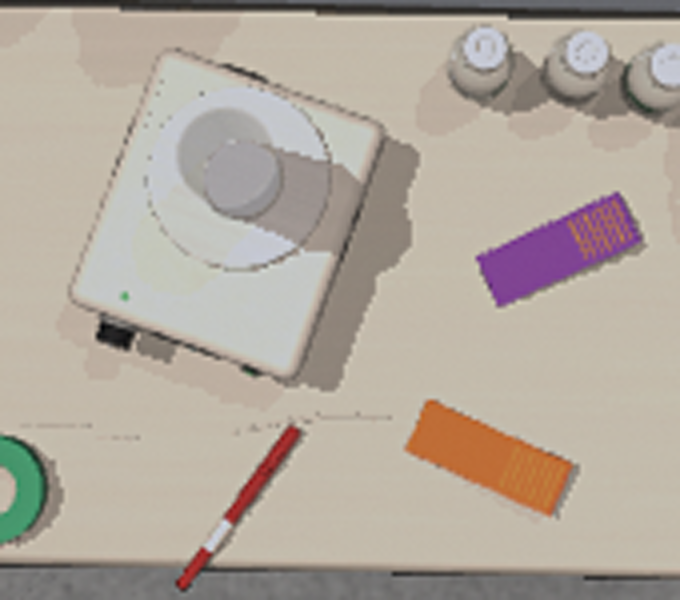

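View pics/scz.png

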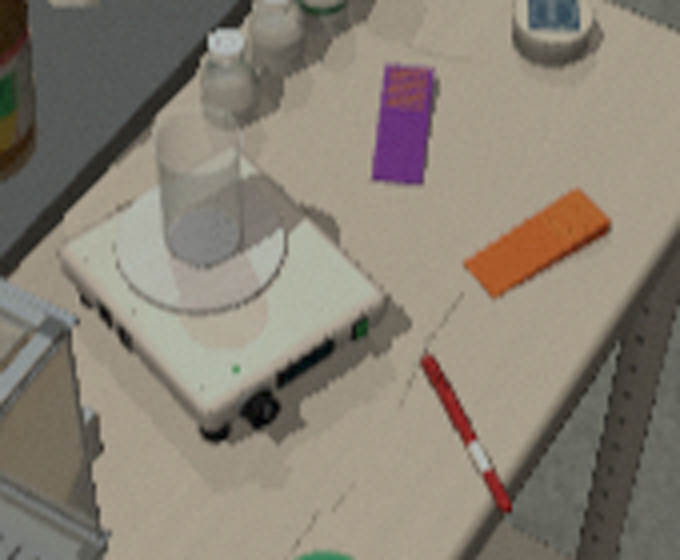

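```bash
cat > h.py <<'E'
import numpy as np,cv2
from plant import arm
def snap(n):
    s=arm.snapshot(n); return s["img"],np.array(s["intrinsics"]),np.array(s["extrinsics"])
def ray(K,E,uv,z):
    d=E[:3,:3]@np.linalg.solve(K,[uv[0],uv[1],1.]); o=E[:3,3]; t=(z-o[2])/d[2]; return o+t*d
def proj(K,E,p):
    q=E[:3,:3].T@(np.asarray(p)-E[:3,3]); u=K@q; return u[:2]/u[2]
def orange(n,save=None):
    img,K,E=snap(n); hsv=cv2.cvtColor(img,cv2.COLOR_RGB2HSV)
    m=cv2.inRange(hsv,(6,150,120),(17,255,255))
    cs=cv2.findContours(m,cv2.RETR_EXTERNAL,cv2.CHAIN_APPROX_NONE)[0]
    return img,K,E,cs
E
python3 - <<'E'
from h import *
for n in("top","scene"):
    img,K,E,cs=orange(n)
    for c in cs:
        if cv2.contourArea(c)>80:
            r=cv2.minAreaRect(c); b=cv2.boxPoints(r); ap=cv2.approxPolyDP(c,4,True)[:,0]
            print(n,cv2.contourArea(c),b.round(1).tolist(),ap.tolist())
            for p in b: print('  box',ray(K,E,p,0.0).round(4)[:2],ray(K,E,p,0.016).round(4)[:2])
            for p in ap: print('  ap',p,ray(K,E,p,0.002).round(4)[:2],ray(K,E,p,0.016).round(4)[:2])
img,K,E=snap("top")
hsv=cv2.cvtColor(img,cv2.COLOR_RGB2HSV)
roi=np.zeros(img.shape[:2],np.uint8); roi[145:240,245:335]=255
print("px",[ (p,hsv[p].tolist()) for p in [(225,280),(200,255),(160,275),(230,300),(240,330),(245,260)]])
m=cv2.inRange(hsv,(0,0,195),(179,40,255))&roi
cv2.imwrite("pics/m.png",cv2.resize(np.hstack([m[140:250,240:345],cv2.cvtColor(img,cv2.COLOR_RGB2GRAY)[140:250,240:345]]),None,fx=3.5,fy=3.5,interpolation=0))
E
```

```text
top 497.5 [[330.8999938964844, 252.0], [336.6000061035156, 239.39999389648438], [372.5, 255.60000610351562], [366.79998779296875, 268.20001220703125]] [[336, 241], [332, 252], [367, 267], [371, 255]]
  box [ 0.4192 -0.0513] [ 0.42  -0.051]
  box [ 0.4516 -0.0653] [ 0.452  -0.0648]
  box [ 0.4121 -0.158 ] [ 0.4131 -0.156 ]
  box [ 0.3799 -0.1438] [ 0.3813 -0.142 ]
  ap [336 241] [ 0.4475 -0.0637] [ 0.4479 -0.0632]
  ap [332 252] [ 0.4193 -0.054 ] [ 0.42   -0.0536]
  ap [367 267] [ 0.3831 -0.144 ] [ 0.3843 -0.1424]
  ap [371 255] [ 0.4137 -0.1538] [ 0.4145 -0.1521]
scene 360.0 [[355.5, 225.3000030517578], [385.29998779296875, 205.5], [391.79998779296875, 215.1999969482422], [362.0, 235.0]] [[391, 214], [382, 208], [356, 226], [364, 233]]
  box [ 0.4515 -0.0626] [ 0.4463 -0.0517]
  box [ 0.4155 -0.1694] [ 0.4108 -0.157 ]
  box [ 0.3839 -0.1483] [ 0.3797 -0.1361]
  box [ 0.4203 -0.0437] [ 0.4156 -0.0331]
  ap [391 214] [ 0.387  -0.1492] [ 0.3833 -0.1386]
  ap [382 208] [ 0.4184 -0.1546] [ 0.4143 -0.1439]
  ap [356 226] [ 0.4486 -0.0599] [ 0.4441 -0.0504]
  ap [364 233] [ 0.4184 -0.0511] [ 0.4143 -0.0417]
px [((225, 280), [15, 31, 197]), ((200, 255), [105, 5, 200]), ((160, 275), [34, 9, 198]), ((230, 300), [102, 6, 201]), ((240, 330), [21, 30, 195]), ((245, 260), [20, 31, 195])]
```

View pics/m.png

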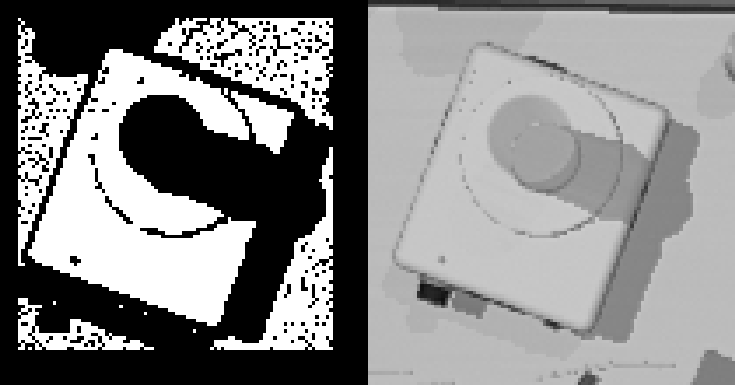

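Run:
```python
from h import *
img,K,E=snap("top")
hsv=cv2.cvtColor(img,cv2.COLOR_RGB2HSV)
roi=np.zeros(img.shape[:2],np.uint8); roi[145:245,245:332]=255
m=cv2.inRange(hsv,(0,0,150),(179,22,255))&roi
m=cv2.morphologyEx(m,cv2.MORPH_OPEN,np.ones((3,3)));m=cv2.morphologyEx(m,cv2.MORPH_CLOSE,np.ones((5,5)))
c=max(cv2.findContours(m,0,1)[0],key=cv2.contourArea)
hull=cv2.convexHull(c);r=cv2.minAreaRect(hull);b=cv2.boxPoints(r)
print(r,cv2.contourArea(hull),cv2.contourArea(c))
W=np.array([ray(K,E,p,.058)[:2] for p in b]);print(b.round(1),W.round(4))
# rect fit in metric plane
H=np.array([ray(K,E,p,.058)[:2]*1000 for p in hull[:,0].astype(float)],np.float32)
print(cv2.minAreaRect(H), cv2.boxPoints(cv2.minAreaRect(H)))
v=img[:,:,::-1].copy();cv2.drawContours(v,[c],-1,(0,0,255),1);cv2.imwrite("pics/m2.png",cv2.resize(v[140:250,240:345],None,fx=5,fy=5,interpolation=0))
```

```text
((285.4140319824219, 192.5407257080078), (57.109920501708984, 64.10572052001953), 19.653823852539062) 3580.0 3321.5
[[247.7 213.1]
 [269.3 152.8]
 [323.1 172. ]
 [301.5 232.3]] [[ 0.5121  0.154 ]
 [ 0.6617  0.1061]
 [ 0.6168 -0.0272]
 [ 0.4681  0.0221]]
((564.5391235351562, 63.4080810546875), (139.24362182617188, 156.830810546875), 71.57687377929688) [[468.13992   22.136269]
 [616.93286  -27.427284]
 [660.93835  104.67989 ]
 [512.1454   154.24344 ]]
```

View pics/m2.png

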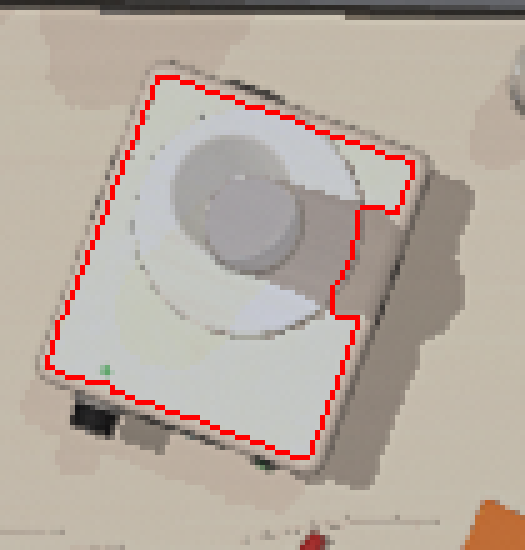

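Run:
```python
from h import *
img,K,E=snap("top"); 
pc=ray(K,E,(289.4,184.4),.064)[:2]; print("plate",pc, [ray(K,E,(u,184.4),.064)[:2] for u in (266.4,312.4)])
c=np.array([.5643,.0632]); a=np.radians(-18.4); R=np.array([[np.cos(a),-np.sin(a)],[np.sin(a),np.cos(a)]])
print("plate pred",c+R@[.022,0])
stud=c+R@[-.068,-.058]; ct=c+R@[-.069,-.059]; print("stud",stud,"corner",ct)
t=np.array([.4354,-.0583])
v=img[:,:,::-1].copy(); v=cv2.resize(v[140:280,240:400],None,fx=5,fy=5)[:600]
i2,K2,E2=snap("scene"); w=cv2.resize(i2[160:280,240:400,::-1],None,fx=5,fy=5)
def mk(P,z,col):
    for im,K_,E_,o in((v,K,E,(240,140)),(w,K2,E2,(240,160))):
        q=((proj(K_,E_,[*P,z])-o+.5)*5).astype(int); cv2.circle(im,tuple(int(x) for x in q),3,col,-1)
for s in [(-.085,-.075),(-.085,.075),(.085,-.075),(.085,.075)]: mk(c+R@s,.058,(255,0,0))
for s in [(-.068,.058),(-.068,-.058),(.068,-.058)]: mk(c+R@s,.0,(0,255,0))
mk(stud,.007,(0,0,255)); mk(t,0,(255,255,0))
cv2.imwrite("pics/v1.png",v);cv2.imwrite("pics/w1.png",w)
d=stud-t; print("dir tip->stud",d,np.degrees(np.arctan2(d[1],d[0])),np.linalg.norm(d))
```

```text
plate [0.58367236 0.05404039] [array([0.58253268, 0.10991184]), array([ 0.58481236, -0.00184706])]
plate pred [0.58517527 0.05625572]
stud [0.48146879 0.02962933] corner [0.48020426 0.0289961 ]
dir tip->stud [0.04606879 0.08792933] 62.34862090006874 0.09926680957810548
```

View pics/v1.png

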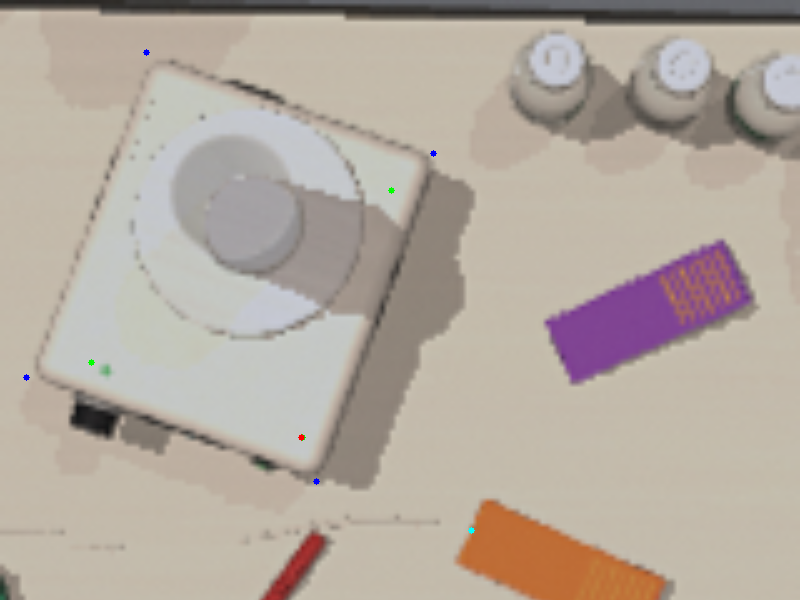

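View pics/w1.png

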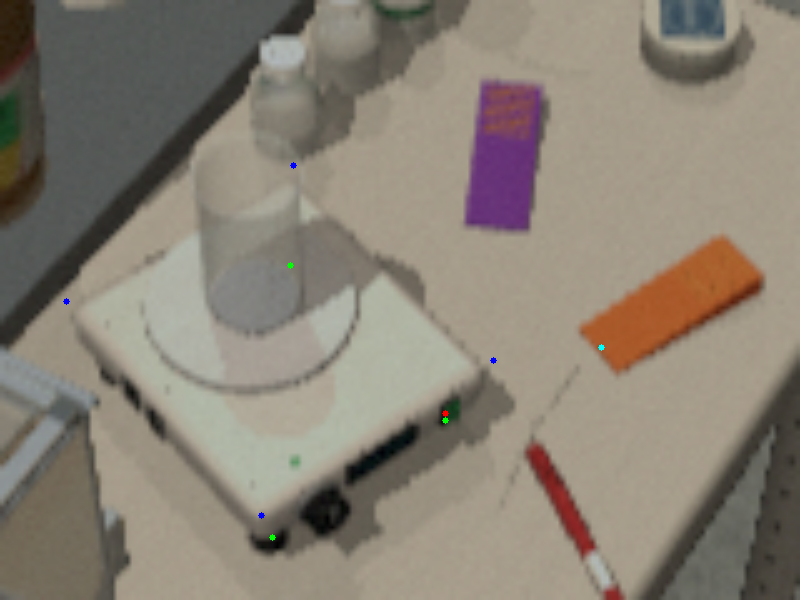

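move_arm(plan=[0,0,0.98,27,39,-11,0,0,0,0.98,27,39,-11,0,0,0,0.98,27,39,-11,0,0,0,0.98,27,39,-11,0,0,0,0.98,27,39,-11,0,0,0,0.98,27,39,-11,0,0,0,0.98,28,39,-11,0,0,0,0.98,28,39,-11,0,0,0,0.94,28,38,-12,0,0,0,0,0,0,0,0,0,0,0,0,0,0,0])

```text
time_s: 1.78
position: [0.382, -0.1829, 0.1484]
ee_rot: [-3.141, 0.0, 2.74]
force: [-1.2, -0.3, -0.2]
gripper_width: -0.0001
```

move_arm(plan=[0,0,0,0,0,-35,0,0,0,0,0,0,-35,0,0,0,0,0,0,-25,0,0,0,0,0,0,-15,0,0,0,0,0,0,-8,0,0,0,0,0,0,-5,0,0,0,0,0,0,-2,0,0,0,0,0,0,0,0])

```text
time_s: 2.78
position: [0.3822, -0.183, 0.0236]
ee_rot: [3.141, 0.001, 2.74]
force: [-1.2, 0.1, -0.7]
gripper_width: 0.0
```

Run:
```python
from h import *
st=arm.get_state();print(st["position"],st["force"])
t=st["position"]
i,K,E=snap("scene");i2=i[150:290,300:480,::-1]
w=cv2.resize(i2,None,fx=4.3,fy=4.3)
tip=t-[0,0,.017]
print(proj(K,E,tip),(proj(K,E,tip)-[300,150])*4.3)
cv2.imwrite("pics/w2.png",w)
i,K,E=snap("top");cv2.imwrite("pics/v2.png",cv2.resize(i[140:290,230:420,::-1],None,fx=4,fy=4))
```

```text
[ 0.38221491 -0.18301095  0.0236064 ] [-1.16285064  0.07431674 -0.65528638]
[398.23761703 205.80443699] [422.42175322 239.95907907]
```

View pics/w2.png

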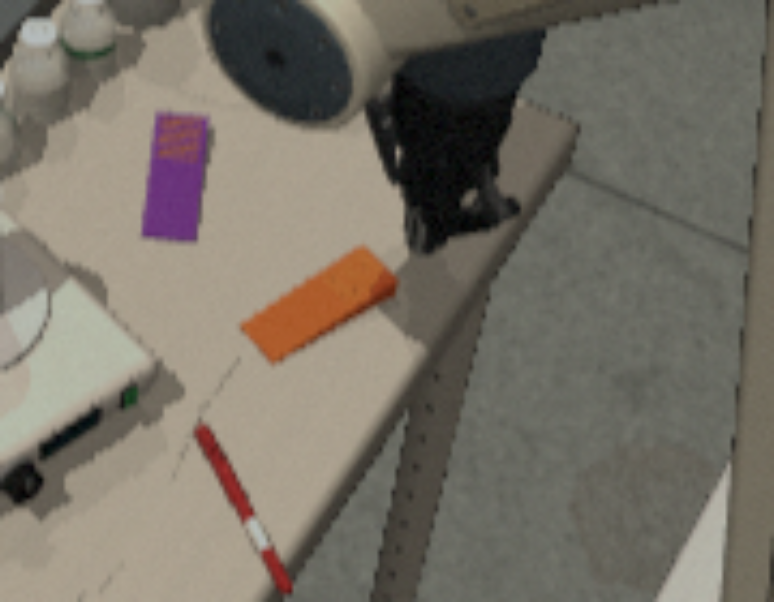

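View pics/v2.png

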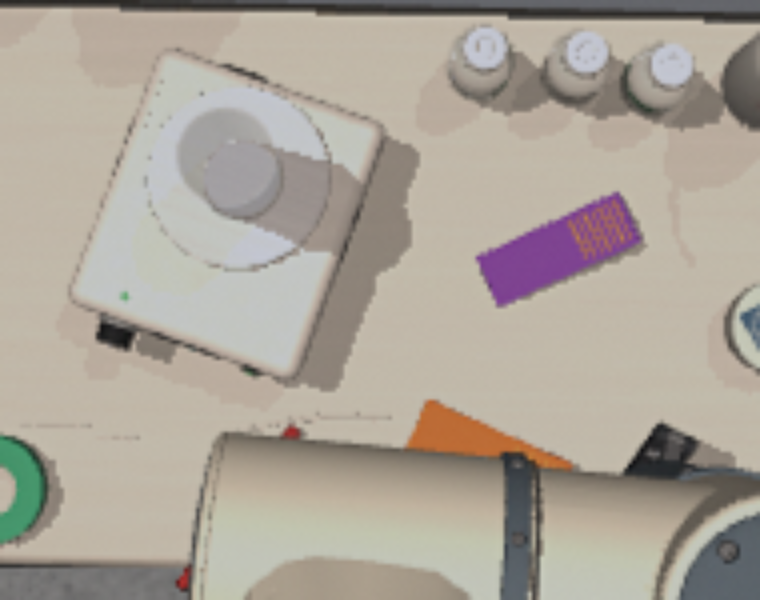

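move_arm(plan=[0,0,0,3,7,-2,0,0,0,0,3,7,0,0,0,0,0,2,4,0,0,0,0,0,2,4,0,0,0,0,0,2,4,0,0,0,0,0,4,8,0,0,0,0,0,4,8,0,0,0,0,0,4,8,0,0,0,0,0,4,8,0,0,0,0,0,2,4,0,0,0,0,0,0,0,0,0])

```text
time_s: 4.25
position: [0.4122, -0.1206, 0.0213]
ee_rot: [3.141, 0.0, 2.741]
force: [0.2, -0.6, 0.3]
gripper_width: 0.0003
```

```bash
cat > look.py <<'E'
import sys
from h import *
k=sys.argv[1]
st=arm.get_state();print(st["position"].round(4),st["force"].round(2),st["time_s"])
i,K,E=snap("scene");cv2.imwrite(f"pics/s{k}.png",cv2.resize(i[150:280,240:420,::-1],None,fx=4.3,fy=4.3))
hsv=cv2.cvtColor(i,cv2.COLOR_RGB2HSV)
c=max(cv2.findContours(cv2.inRange(hsv,(6,150,120),(17,255,255)),0,1)[0],key=cv2.contourArea)
b=cv2.boxPoints(cv2.minAreaRect(c))
print([(p.round(1).tolist(),ray(K,E,p,.002)[:2].round(4).tolist()) for p in b])
i,K,E=snap("top");cv2.imwrite(f"pics/t{k}.png",cv2.resize(i[140:290,230:420,::-1],None,fx=4,fy=4))
E
python3 look.py 3
```

```text
[ 0.4122 -0.1206  0.0213] [ 0.17 -0.59  0.31] 4.25
[([342.20001220703125, 231.8000030517578], [0.4702, -0.0224]), ([372.0, 212.0], [0.4352, -0.1267]), ([378.6000061035156, 221.89999389648438], [0.403, -0.1059]), ([348.79998779296875, 241.8000030517578], [0.4384, -0.0039])]
```

View pics/s3.png

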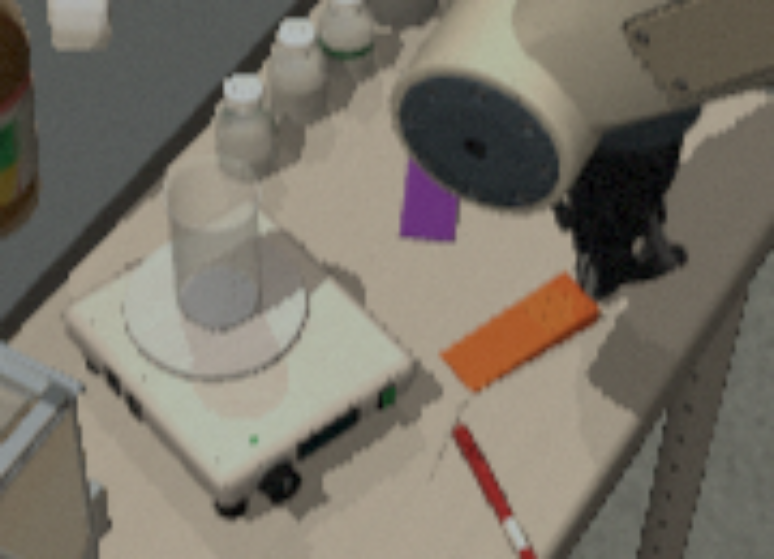

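View pics/t3.png

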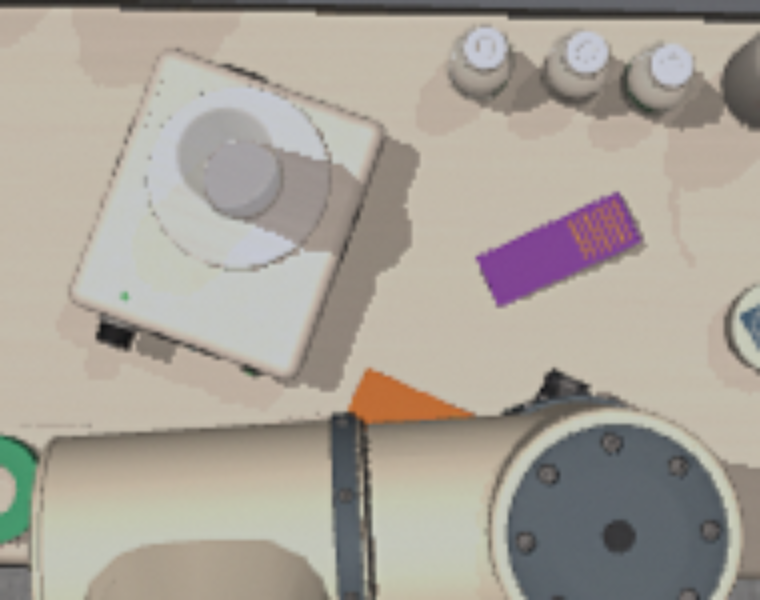

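move_arm(plan=[0,0,0,3.4,6.7,0,0,0,0,0,3.4,6.7,0,0,0,0,0,3.4,6.7,0,0,0,0,0,3.4,6.7,0,0,0,0,0,3.4,6.7,0,0,0,0,0,3.4,6.7,0,0,0,0,0,3.4,6.7,0,0,0,0,0,3.4,6.7,0,0,0,0,0,3.4,6.7,0,0,0,0,0,1.7,3.4,0,0,0,0,0,0,0,0,0])

```text
time_s: 5.72
position: [0.4446, -0.0569, 0.0213]
ee_rot: [3.141, 0.0, 2.74]
force: [0.2, -0.2, -0.7]
gripper_width: -0.0002
```

```bash
python3 look.py 4
```

```text
[ 0.4446 -0.0569  0.0213] [ 0.21 -0.21 -0.73] 5.725
[([320.79998779296875, 242.1999969482422], [0.5009, 0.0379]), ([350.5, 222.3000030517578], [0.4676, -0.0627]), ([357.0, 232.0], [0.4361, -0.0437]), ([327.20001220703125, 251.8000030517578], [0.4699, 0.0548])]
```

View pics/s4.png

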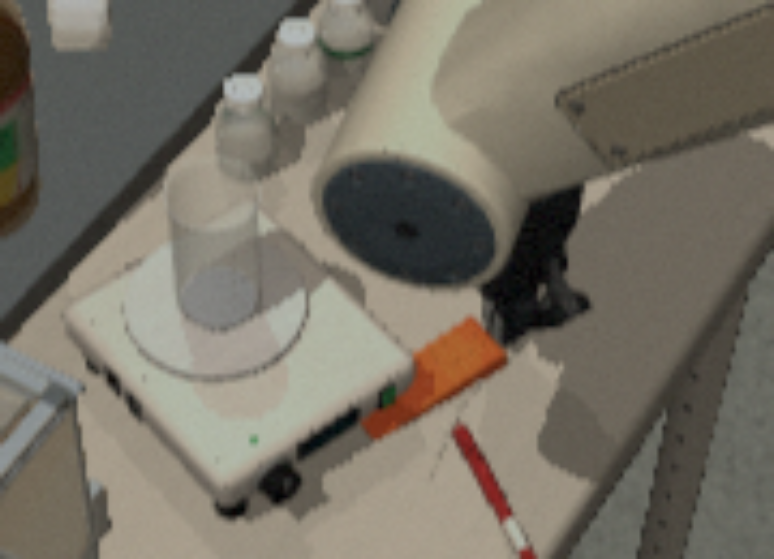

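View pics/t4.png

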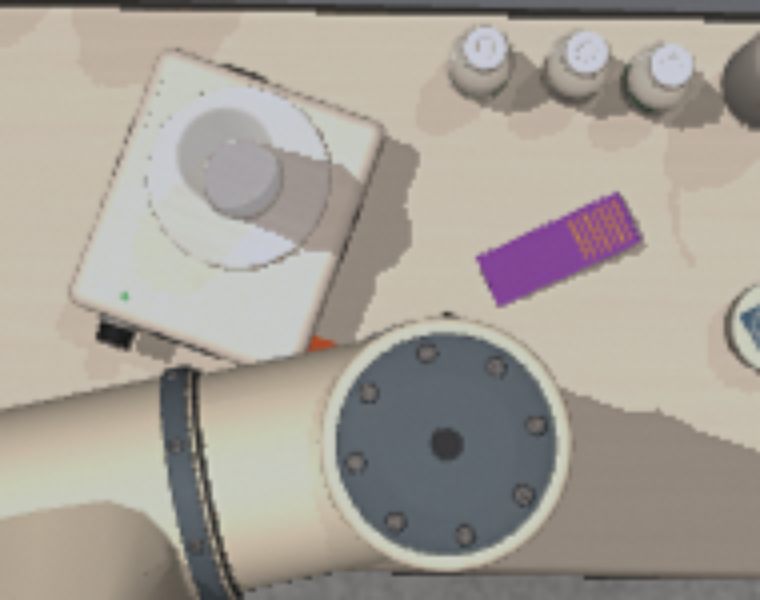

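move_arm(plan=[0,0,0,0.7,1.4,0,0,0,0,0,0.7,1.4,0,0,0,0,0,0.7,1.4,0,0,0,0,0,0.7,1.4,0,0,0,0,0,0.7,1.4,0,0,0,0,0,0.7,1.4,0,0])

```text
time_s: 6.58
position: [0.4485, -0.0487, 0.0213]
ee_rot: [-3.142, -0.0, 2.74]
force: [-0.6, 0.1, -0.2]
gripper_width: -0.0001
```

move_arm(plan=[0,0,0,0.5,0.9,0,0,0,0,0,0.5,0.9,0,0])

```text
time_s: 6.82
position: [0.4495, -0.047, 0.0213]
ee_rot: [-3.142, 0.0, 2.74]
force: [-0.2, 0.2, 1.2]
gripper_width: 0.0003
```

move_arm(plan=[0,0,0,0.5,0.9,0,0,0,0,0,0.5,0.9,0,0])

```text
time_s: 7.08
position: [0.4505, -0.0452, 0.0213]
ee_rot: [-3.142, -0.0, 2.74]
force: [-0.4, -0.8, 1.7]
gripper_width: -0.0
```

move_arm(plan=[0,0,0,0.5,0.9,0,0])

```text
time_s: 7.2
position: [0.451, -0.0443, 0.0213]
ee_rot: [-3.142, -0.0, 2.74]
force: [-0.4, -0.9, 0.3]
gripper_width: 0.0001
```

move_arm(plan=[0,0,0,0.5,0.9,0,0])

```text
time_s: 7.32
position: [0.4515, -0.0434, 0.0213]
ee_rot: [-3.142, -0.0, 2.74]
force: [-0.7, -0.6, 0.5]
gripper_width: 0.0001
```

move_arm(plan=[0,0,0,0.5,0.9,0,0])

```text
time_s: 7.45
position: [0.452, -0.0425, 0.0213]
ee_rot: [-3.142, -0.0, 2.74]
force: [-0.3, -0.5, 0.2]
gripper_width: 0.0001
```

move_arm(plan=[0,0,0,0.5,0.9,0,0])

```text
time_s: 7.58
position: [0.4525, -0.0416, 0.0213]
ee_rot: [-3.142, -0.0, 2.74]
force: [-0.5, -1.3, 0.1]
gripper_width: -0.0002
```

move_arm(plan=[0,0,0,0.5,0.9,0,0])

```text
time_s: 7.7
position: [0.453, -0.0407, 0.0213]
ee_rot: [3.142, -0.0, 2.74]
force: [-1.0, -1.2, 0.1]
gripper_width: -0.0003
```

move_arm(plan=[0,0,0,0.5,0.9,0,0])

```text
time_s: 7.82
position: [0.4534, -0.0399, 0.0213]
ee_rot: [-3.141, -0.0, 2.74]
force: [-0.2, -1.5, 1.6]
gripper_width: 0.0
```

```bash
python3 look.py 5; python3 -c "
from h import *
print(arm.get_state()['force'])"
```

```text
[ 0.4534 -0.0399  0.0213] [-0.2  -1.45  1.65] 7.825
[([314.6000061035156, 244.89999389648438], [0.5099, 0.0543]), ([344.20001220703125, 225.1999969482422], [0.4773, -0.0445]), ([350.6000061035156, 234.89999389648438], [0.4458, -0.0259]), ([321.1000061035156, 254.60000610351562], [0.4789, 0.0709])]
[-0.84630748 -0.64218542  1.2862805 ]
```

View pics/s5.png

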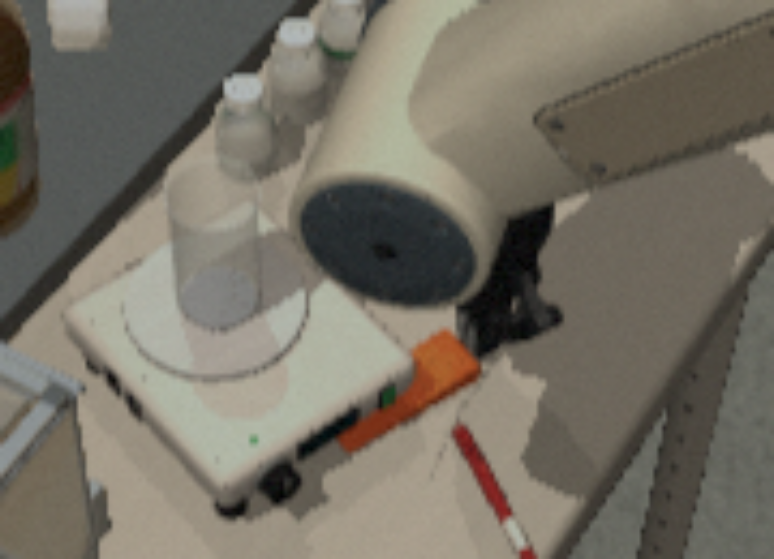

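move_arm(plan=[0,0,0,0.4,0.9,0,0])

```text
time_s: 8.05
position: [0.4536, -0.0392, 0.0213]
ee_rot: [-3.141, -0.0, 2.74]
force: [-1.8, -3.4, 1.1]
gripper_width: 0.0001
```

move_arm(plan=[0,0,0,0,0,0,0])

```text
time_s: 8.18
position: [0.4536, -0.0391, 0.0213]
ee_rot: [-3.141, -0.0, 2.74]
force: [-1.7, -3.8, 0.5]
gripper_width: 0.0001
```

move_arm(plan=[0,0,0,0,0,0,0])

```text
time_s: 8.3
position: [0.4536, -0.0391, 0.0212]
ee_rot: [-3.141, -0.0, 2.74]
force: [-1.6, -3.2, 2.4]
gripper_width: 0.0001
```

move_arm(plan=[0,0,0,-0.8,-1.8,0,0,0,0,0,-4,-9,0,0,0,0,0,-8,-18,0,0,0,0,0,-8,-18,0,0,0,0,0,0,0,30,0,0,0,0,0,0,50,0,0,0,0,-40,-50,30,0,0,0,0,-40,-50,0,0,0,0,0,0,0,0,0])

```text
time_s: 9.43
position: [0.3562, -0.1808, 0.1281]
ee_rot: [3.141, 0.001, 2.735]
force: [0.6, 0.5, -1.0]
gripper_width: -0.0002
```

```bash
python3 look.py 6
```

```text
[ 0.3562 -0.1808  0.1281] [ 0.61  0.49 -1.01] 9.425
[([319.20001220703125, 242.1999969482422], [0.5044, 0.0404]), ([344.29998779296875, 225.5], [0.4765, -0.0441]), ([350.6000061035156, 234.89999389648438], [0.4458, -0.0259]), ([325.5, 251.6999969482422], [0.4741, 0.0569])]
```

View pics/s6.png

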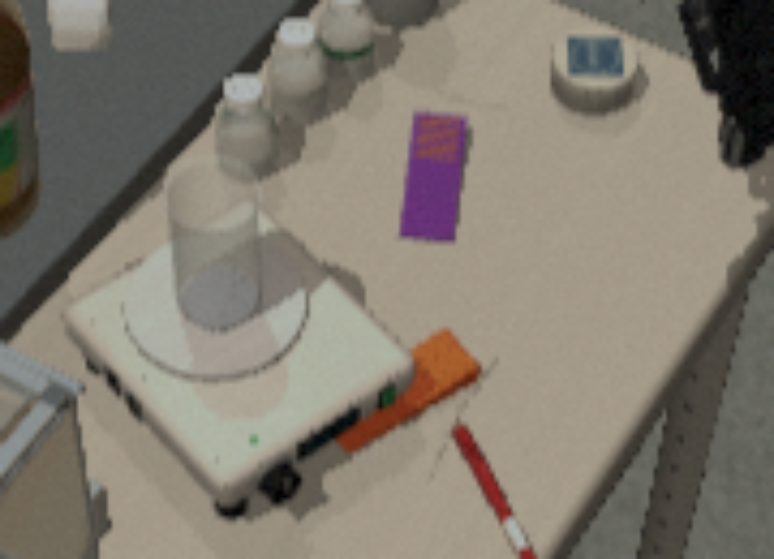

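View pics/t6.png

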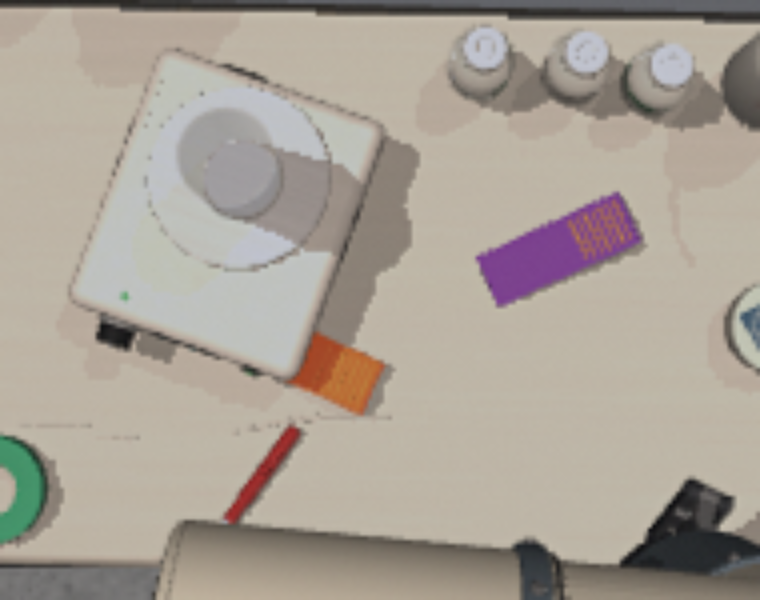

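move_arm(plan=[0,0,0,20,35,0,0,0,0,0,20,35,0,0,0,0,0,20,35,0,0,0,0,0,20,35,0,0,0,0,0,21,34,0,0,0,0,0,21,34,0,0,0,0,0,0,0,-20,0,0,0,0,0,0,-15,0,0,0,0,0,0,-10,0,0,0,0,0,0,0,0,0,0,0,0,0,0,0])

```text
time_s: 10.9
position: [0.4812, 0.0296, 0.0833]
ee_rot: [3.141, 0.001, 2.741]
force: [-0.2, -0.5, 0.2]
gripper_width: -0.0003
```

```bash
python3 look.py 7
```

```text
[0.4812 0.0296 0.0833] [-0.23 -0.49  0.23] 10.9
[([314.3999938964844, 245.10000610351562], [0.5102, 0.055]), ([344.20001220703125, 225.1999969482422], [0.4773, -0.0445]), ([350.6000061035156, 234.89999389648438], [0.4458, -0.0259]), ([320.79998779296875, 254.8000030517578], [0.4792, 0.0717])]
```

View pics/s7.png

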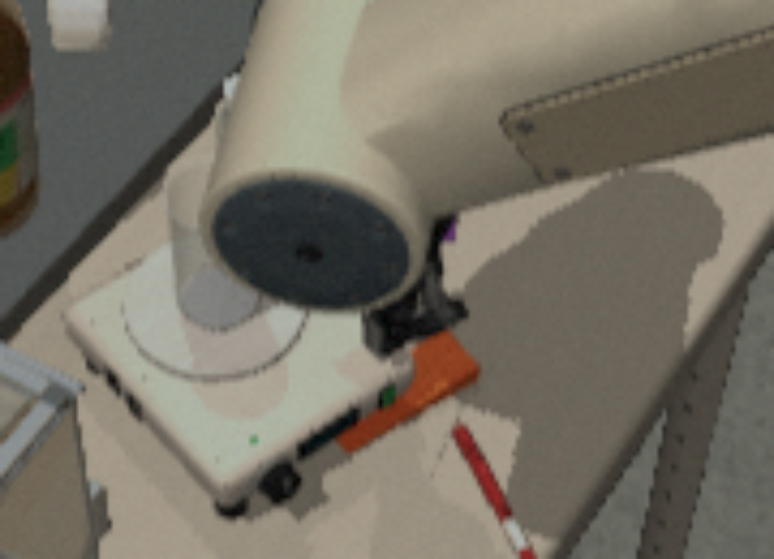

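move_arm(plan=[0,0,0,-1,-1,-3,0,0,0,0,0,0,-3,0,0,0,0,0,0,-1,0])

```text
time_s: 11.38
position: [0.4795, 0.0282, 0.0755]
ee_rot: [-3.141, -0.0, 2.74]
force: [1.0, 0.1, -0.7]
gripper_width: 0.0002
```

move_arm(plan=[0,0,0,0,0,-0.5,0])

```text
time_s: 11.5
position: [0.4797, 0.0282, 0.0752]
ee_rot: [-3.141, -0.0, 2.74]
force: [0.6, -0.6, -0.8]
gripper_width: 0.0001
```

move_arm(plan=[0,0,0,0,0,-0.5,0])

```text
time_s: 11.62
position: [0.4797, 0.0282, 0.075]
ee_rot: [-3.141, 0.0, 2.74]
force: [-2.0, 0.7, 4.8]
gripper_width: -0.0003
```

move_arm(plan=[0,0,0,0,0,-0.4,0])

```text
time_s: 11.75
position: [0.4797, 0.0282, 0.0749]
ee_rot: [-3.141, 0.0, 2.74]
force: [-3.6, 0.1, 7.7]
gripper_width: -0.0001
```

move_arm(plan=[0,0,0,0,0,0,0])

```text
time_s: 11.88
position: [0.4797, 0.0282, 0.0749]
ee_rot: [-3.142, 0.0, 2.74]
force: [-2.9, -0.2, 5.8]
gripper_width: 0.0003
```

move_arm(plan=[0,0,0,-0.2,0,-0.5,0,0,0,0,0,0,0,0])

```text
time_s: 12.12
position: [0.4796, 0.0282, 0.0748]
ee_rot: [3.142, 0.001, 2.74]
force: [-4.0, -0.1, 8.2]
gripper_width: -0.0001
```

move_arm(plan=[0,0,0,-0.2,0,-0.4,0,0,0,0,0,0,0,0])

```text
time_s: 12.38
position: [0.4796, 0.0282, 0.0748]
ee_rot: [3.141, 0.001, 2.741]
force: [-4.3, 0.2, 10.0]
gripper_width: -0.0001
```

move_arm(plan=[0,0,0,0,0,0,0,0,0,0,0,0,0,0])

```text
time_s: 12.62
position: [0.4796, 0.0282, 0.0748]
ee_rot: [3.141, 0.001, 2.741]
force: [-3.3, 0.4, 11.1]
gripper_width: -0.0003
```

The corner holds at 10–11 N: the TCP sank only about 0.2 mm from first contact (an unshimmed corner would sink several mm). Next I withdraw straight up, then back.

move_arm(plan=[0,0,0,0,0,1.5,0,0,0,0,0,0,8,0,0,0,0,0,0,20,0,0,0,0,0,0,30,0,0,0,0,-20,-35,20,0,0,0,0,-30,-45,0,0,0,0,0,-30,-50,0,0,0,0,0,-30,-50,0,0,0,0,0,-20,-40,0,0,0,0,0,0,0,0,0])

```text
time_s: 13.88
position: [0.3479, -0.1935, 0.1533]
ee_rot: [-3.141, 0.0, 2.736]
force: [1.2, 0.2, -0.5]
gripper_width: -0.0004
```

```bash
python3 look.py 8
```

```text
[ 0.3479 -0.1935  0.1533] [ 1.19  0.22 -0.5 ] 13.875
[([315.1000061035156, 244.60000610351562], [0.5094, 0.0528]), ([344.20001220703125, 225.1999969482422], [0.4773, -0.0445]), ([350.6000061035156, 234.89999389648438], [0.4458, -0.0259]), ([321.5, 254.3000030517578], [0.4784, 0.0695])]
```

View pics/s8.png

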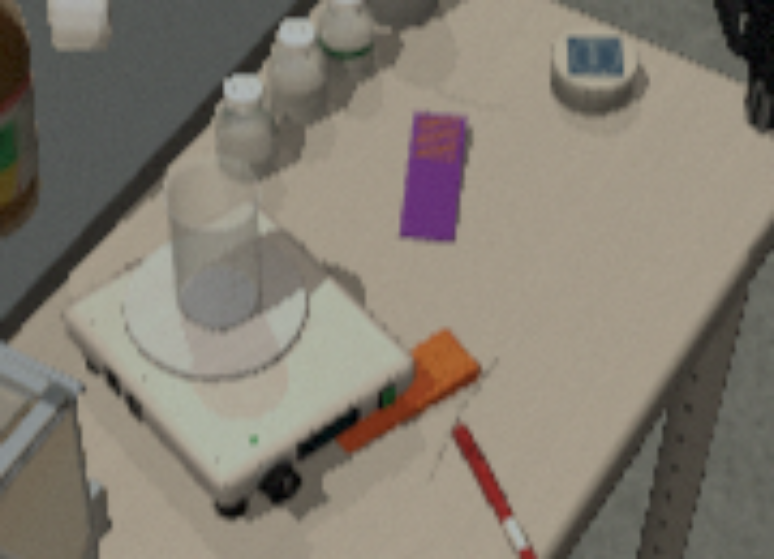

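View pics/t8.png

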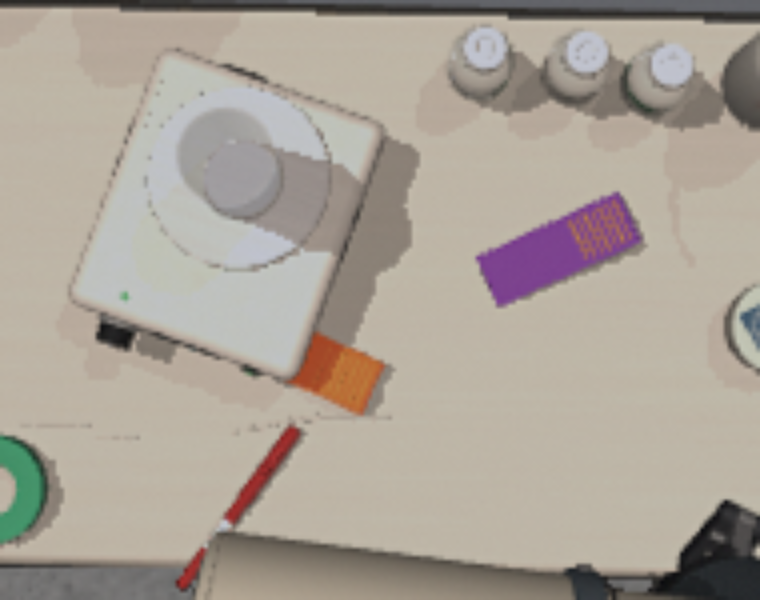

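```bash
python3 -c "
from plant import arm
print(arm.sign_off(), arm.get_state()['time_s'])"
```

```text
the job is handed in; nothing more can be done
the job is handed in; nothing more can be done
```

The orange wedge is now under the bare front right foot, and the corner held firm when pressed. The job was handed in at about 14 s.

- **Wedge:** I pushed it with the closed fingertips against its heel. The resistance along the push rose from about 1 N to a steady 3.5–4 N, so I stopped there, well under the 8 N that would drag the stirrer.
- **Press test:** I pressed the corner's top to 10–11 N. The fingertip sank only about 0.2 mm after contact, against several mm for an unshimmed corner. There was also a side force of 3–4 N, but nothing shifted in the pictures.
- **Last pictures:** After I withdrew, the stirrer, beaker and other things in view were where they started, and the wedge had not moved since it was placed. The arm is clear of everything.
- **Small disagreements:** My estimates of the stirrer's centre differed by 2–3 mm, and the wedge began to bear about 3 mm later than I had calculated, so I went by the force. I did not measure the stirrer's level directly; I judged it from the press test and the pictures.

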